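# Square up two channel rails in the bench corner

### The arm

A 6-joint arm with a two-finger parallel gripper is mounted at the origin on the work surface. World frame = base frame: x ahead of the robot, y to its left, z up, the work surface at z = 0. Lengths are in mm, angles in rad, forces in N, time in s.
With the tool pointing down it reaches from about 150 to 775 mm from the base axis. Payload 6.1 kg.
Tool frame: the origin (TCP) lies on the centre line of the jaws, within the pads' length; the fingertips stand 11 mm ahead of it and the grasp point (between the pads) lies 8 mm behind it; z points along the fingers, y is the line along which they close (so a half turn about z gives the same grasp; the last joint's range is limited). The gripper opens to 85 mm and grips with 20 to 120 N. Pads are 22 mm wide; open, the fingers measure 114 mm over their backs; the gripper's body (76 mm by 85 mm) begins 54 mm behind the grasp point. The pads swing forward as they close: fully open they stand 13 mm farther back than shut.
Start: joints at [1.121, 0.126, -0.04, 1.405, 0, 1.571], TCP at [228.254, 472.767, 242.295] pointing down, gripper open.
Joint ranges: [-2.72, 2.72], [-0.95, 1.95], [-1.27, 1.35], [-1.78, 2.02], [-1.46, 1.47], [-3.14, 3.14]. Speed limits (rad/s): [2.39, 2.39, 3.01, 3.14, 3.14, 3.14].

### API

Orientations are given as a unit quaternion [x, y, z, w].
In Python, from plant import manip, ungrasp, grasp, kinematics, capture, sign_off, get_t, get_joint_pos, get_dq, get_joint_torque, get_tool_pos, get_tool_rot, get_wrist_force, get_wrist_torque, get_width, get_grip_force gives the robot as it stands. Calls block until the motion is done:
- manip.goto(position, orientation): joint-space move of the TCP to a pose.
- manip.move_straight(position, frame=None, max_speed=150, threshold=None): straight line of the TCP; frame=None keeps the orientation; max_speed is the mean speed in mm/s. With threshold (N) it stops when the force on the tool has changed by that much, and returns True; else False.
- manip.move_j(angles): joint-space move.
- ungrasp() and grasp(grip_force=None): open the fingers fully, or close them until they stop; grip_force is the grip in N (None keeps the last).
- manip.sleep(seconds).
- kinematics.solve_ik(position, orientation): joint angles nearest the present ones, or None.
- capture(name): name is "scene" or "top"; returns a dict with "image" (384x512x3 uint8, red, green, blue), "depth" (384x512 float32, mm along the optical axis (not along the pixel's ray), 0 where there is no reading), "intrinsics" (3x3 intrinsics, pixels), "rvec" (rotation vector, rad) and "tvec" (3), from world to camera coordinates, as OpenCV has them. Camera axes: x right, y down, z forward; pixel columns grow to the right and rows downward; lengths in mm; the calibration is good to about 2 mm. A picture is of the moment at which its call begins.
A pose or a line that the arm cannot do raises manip.Unreachable and nothing moves.
- sign_off(): hands the job in; it is judged then, once.
Readings, each from a call of its own:
- get_t(): time.
- get_joint_pos(): joint angles.
- get_dq(): joint speeds.
- get_joint_torque(): joint torques, N m.
- get_tool_pos(): TCP position.
- get_tool_rot(): TCP orientation.
- get_wrist_force(): force on the tool from outside, world axes, zero at the start.
- get_wrist_torque(): the same for the moment, N m.
- get_width(): opening from 0.0 (shut) to 1.0 (fully open).
- get_grip_force(): force on a finger pad.
Only numpy, scipy, OpenCV 4.12 (cv2) and the standard library are available. Lean on these libraries where they do the work, as an engineer would, in place of code of your own. Each camera call takes 0.05 s, during which the arm holds its last target. There are 200 camera calls.

### The job

Push the two slotted aluminium rails along the bench, without lifting either off it, into the corner formed by the steel fence and the steel end stop. They must end up lying flat side by side, in either order: one with its long side flush along the fence, the other flush along that rail, and both with their ends up against the end stop. Leave the tape, wrench, jar and bracket where they are.

Things in the scene. Friction and masses are not known exactly. Their poses are not given: they have to be found in the camera images.
- jig: L-shaped corner of steel bars 22 mm thick, 20 mm high, fixed to the bench. Origin: inner corner at bench height; x along the fence towards the end stop (roughly away from the robot), y left, z up. Fence: inner face at y = 0, from x = -198 to +22 mm. End stop: inner face at x = 0, from y = -132 mm to 0. The rails belong at x < 0, y < 0, open on the near and right sides
- rail_long: The longer rail: straight slotted aluminium channel, 200 mm long, 40 mm wide, 24 mm high, about 0.26 kg, with solid black plastic end caps. Origin: centre of its underside; x along its length, z up
- rail_short: The shorter rail: same channel, 140 mm long, 40 mm wide, 24 mm high, about 0.18 kg, black end caps. Origin: centre of its underside; x along its length, z up. The rails start right of the fence, one nearer it and one farther, either way round, both short of the end stop and up to about 0.3 rad askew to the fence
- tape: Bystander: roll of grey tape lying flat, 68 mm across, 19 mm high, at the left of the fence. Origin: centre of its underside
- wrench: Bystander: steel wrench lying flat, about 180 mm long, at the far right. Origin: between its ends; x along it
- jar: Bystander: small clear jar with a grey lid, 56 mm across, 60 mm high, standing at the left of the fence. Origin: centre of its underside
- bracket: Bystander: small perforated sheet-aluminium bracket, 100 x 70 mm, 48 mm high, at the far left. Origin: centre of its underside
Mind the look-alikes: they are no part of the job. What is shaped like the rail_short but blue or green is not meant.

How it is judged:
By the outcome, as a careful person would: the job done as asked, in the order asked, and still so for the second after the job is handed in, with the robot touching nothing.
It also fails if it takes over 58 s, if anything falls off the work surface, if the arm or the gripper's body presses on something with over 40 N, if the wrist force passes 120 N, or if a joint passes its speed limit or range.

## Working session

There is one attempt and no reset: what is moved stays moved. The work goes in short steps, each a Python script; the robot and the scene stay as the last script left them, time stands still between calls to the robot, and variables do not carry over. Pictures are saved under pics/ and viewed, at most 10 in all, crops included, and the job is handed in when it is done.

```bash
mkdir -p pics; ls
python3 - <<'E'
from plant import *
import cv2,numpy as np
for n in("scene","top"):
    c=capture(n); np.savez(f"{n}0.npz",**c)
    cv2.imwrite(f"pics/{n}0.png",cv2.resize(c["image"][:,:,::-1],(800,600),interpolation=cv2.INTER_CUBIC))
    R=cv2.Rodrigues(np.array(c["rvec"],float))[0]; print(n,-R.T@np.array(c["tvec"]).ravel(),c["intrinsics"],R[2])
print(get_t(),get_tool_rot(),get_width())
E
```

```text
pics
scene [ 970.17965937 -623.87777865  767.94685733] [[379.42540466   0.         254.66773868]
 [  0.         379.42540466 191.1300861 ]
 [  0.           0.           1.        ]] [-0.3286834   0.63072787 -0.70295774]
top [ 463.34539188    2.66549589 1375.51419774] [[420.58004431   0.         253.54826023]
 [  0.         420.58004431 191.27315779]
 [  0.           0.           1.        ]] [ 0.11850797  0.02276043 -0.99269221]
0.1 [ 2.22997245e-01  9.74818816e-01 -6.89953326e-04 -1.69483104e-04] 1.0025718606373857
```

View pics/top0.png

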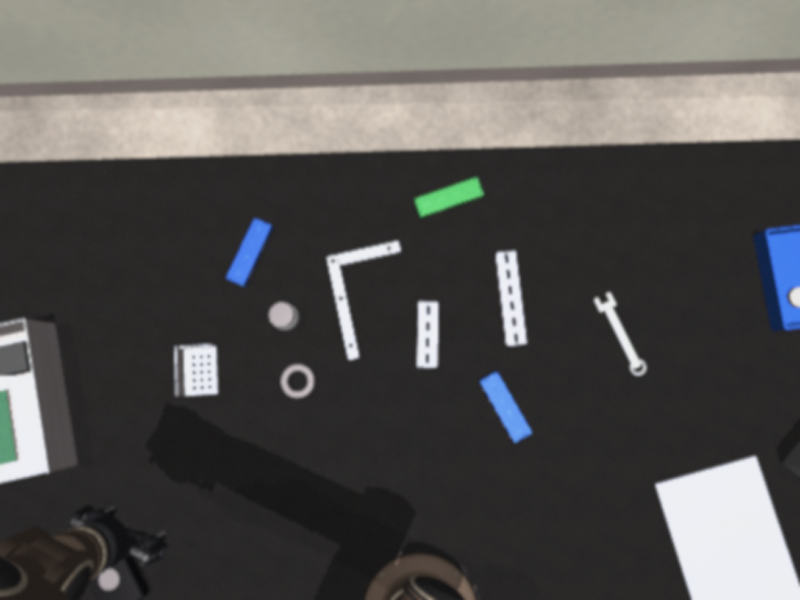

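View pics/scene0.png

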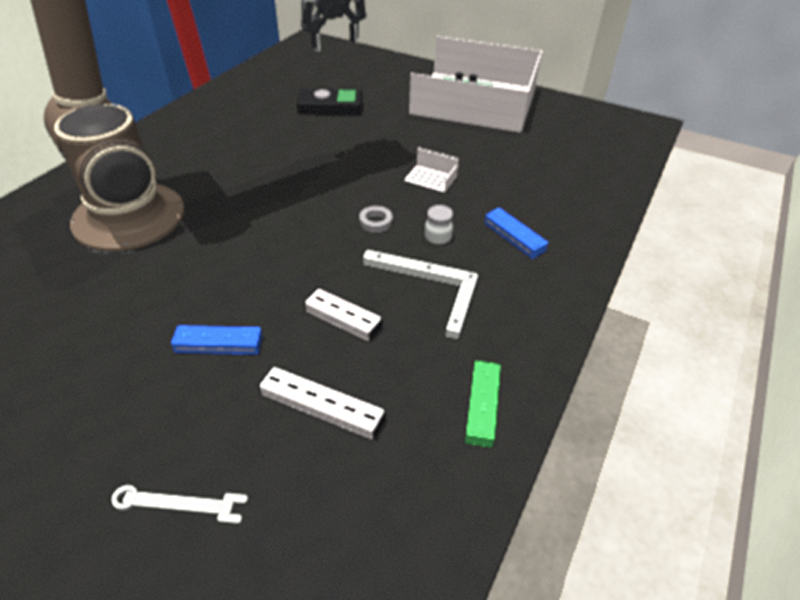

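The top view (800x600 pixels) shows the jig with its corner near (335,262), the fence running to (352,355) and the end stop to (400,245). White slotted bars lie at (427,335), the shorter one nearer the fence, and (511,298), the longer one farther out. The rail-shaped candidates are white (427,335), blue (248,252), blue (505,407) and green (449,196). Only the white slotted bar at (427,335) fits rail_short, because the task excludes blue and green. The scene view agrees: short at (343,314), long at (322,402). I'll confirm this in one crop and measure.

```bash
cat > vis.py <<'E'
import cv2,numpy as np
def cam(c):
    K=np.array(c["intrinsics"]);R=cv2.Rodrigues(np.array(c["rvec"],float))[0];t=np.array(c["tvec"],float).ravel()
    return K,R,t
def cloud(c):
    K,R,t=cam(c);d=c["depth"].astype(float);v,u=np.indices(d.shape)
    P=np.stack([(u-K[0,2])/K[0,0]*d,(v-K[1,2])/K[1,1]*d,d],-1)
    W=(P-t)@R; W[d<=0]=np.nan
    return W
def onplane(c,uv,z):
    K,R,t=cam(c);uv=np.atleast_2d(np.array(uv,float))
    r=np.c_[(uv-K[:2,2])/[K[0,0],K[1,1]],np.ones(len(uv))]@R
    o=-R.T@t
    return (o+r*((z-o[2])/r[:,2])[:,None])[:,:2]
def blobs(c,zpl=None,box=(250,750,-330,150),lo=9,hi=70):
    """white components in box; rect from contour on plane z"""
    W=cloud(c);im=c["image"].astype(int)
    m=(im.min(2)>110)&(np.ptp(im,axis=2)<50)
    B=(W[...,0]>box[0])&(W[...,0]<box[1])&(W[...,1]>box[2])&(W[...,1]<box[3])
    m=(m&B).astype(np.uint8)
    n,l,s,_=cv2.connectedComponentsWithStats(m,connectivity=4)
    out=[]
    for i in range(1,n):
        if s[i,4]<60: continue
        k=l==i; h=np.nanmedian(W[k][:,2])
        v,u=np.nonzero(k)
        z=h if zpl is None else zpl
        (x,y),(a,b),an=cv2.minAreaRect(onplane(c,np.c_[u,v],z).astype(np.float32))
        if a<b: a,b,an=b,a,an+90
        an=(an+90)%180-90
        out.append((round(x,1),round(y,1),round(a,1),round(b,1),round(float(np.deg2rad(an)),3),round(float(h),1),int(u.mean()),int(v.mean()),int(s[i,4])))
    return out
E
python3 - <<'E'
import numpy as np,cv2
from vis import *
for n in("top","scene"):
    c=dict(np.load(n+"0.npz"));print(n)
    W=cloud(c); print("table z", [round(float(np.nanmedian(W[r][...,2])),1) for r in (np.s_[180:190,295:300],np.s_[240:250,260:270])], "depth frac",(c["depth"]>0).mean())
    for b in blobs(c): print(b)
    # depth-based components
    m=((W[...,2]>12)&(W[...,2]<80)&(W[...,0]>300)&(W[...,0]<760)&(abs(W[...,1]+80)<220)).astype(np.uint8)
    k,l,s,_=cv2.connectedComponentsWithStats(m,connectivity=4)
    for i in range(1,k):
        if s[i,4]>80:
            p=W[l==i];(r)=cv2.minAreaRect(p[:,:2].astype(np.float32));print("D",np.round(r[0],1),np.round(r[1],1),round(r[2],1),np.round(np.nanpercentile(p[:,2],[5,50,95]),1),s[i,4])
im=dict(np.load("top0.npz"))["image"][100:300,140:440,::-1]
cv2.imwrite("pics/crop0.png",cv2.resize(im,(795,530),interpolation=cv2.INTER_CUBIC))
E
```

```text
top
table z [0.3, 0.7] depth frac 0.9957071940104166
(725.5, 87.5, 129.4, 27.5, -1.374, 19.2, 236, 161, 319)
(622.3, -202.0, 198.0, 45.3, 0.077, 24.3, 326, 190, 855)
(587.7, 142.0, 173.7, 27.1, 0.198, 19.9, 222, 208, 331)
(551.6, -27.4, 138.4, 44.8, -0.028, 24.0, 273, 214, 607)
D [726.   83.7] [ 24.  116.7] 11.1 [15.  19.9 25.9] 244
D [ 621.8 -201.9] [200.3  41.3] 4.6 [18.9 24.6 29.1] 796
D [567.5 136.3] [128.3  21.5] 9.8 [15.3 20.5 25.4] 162
D [551.6 -27.5] [ 38.8 138.4] 88.5 [19.5 24.5 29.7] 539
D [ 399.8 -182.1] [140.8  40.8] 27.7 [19.  24.4 28.7] 585
scene
table z [20.9, 0.7] depth frac 0.9956563313802084
(595.9, 134.8, 189.8, 39.7, 0.197, 18.8, 258, 170, 470)
(726.1, 81.4, 145.3, 26.4, -1.365, 20.2, 293, 198, 342)
(551.5, -34.5, 143.1, 59.6, -0.048, 24.0, 218, 199, 779)
(622.4, -207.2, 199.5, 55.1, 0.076, 24.2, 205, 256, 1535)
D [574.8 135.2] [140.6  24.1] 10.0 [12.8 20.  23.1] 225
D [725.8  82.1] [ 22.4 119.7] 11.1 [16.7 20.6 22.9] 266
D [550.3 -30.2] [ 43.6 143. ] 86.7 [14.7 24.4 26.8] 694
D [ 399.9 -183.3] [140.9  45.6] 27.8 [14.5 24.6 27.1] 806
D [ 621.4 -203.5] [202.4  43.8] 4.3 [15.  24.5 26.9] 1396
```

View pics/crop0.png

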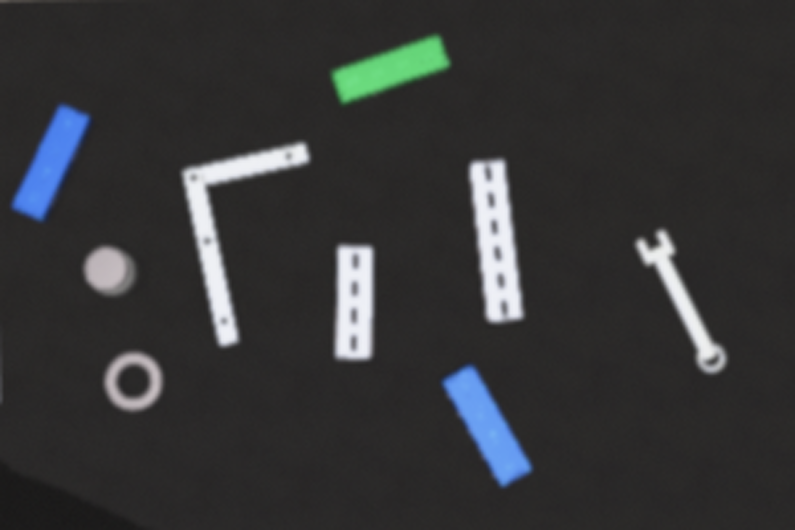

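The crop shows the short white slotted rail at (355,302) and the long one at (497,240), both bare aluminium. The blue bars at (50,160) and (487,425) and the green one at (390,68) are decoys. Next I fit silhouettes in both views and plan two-finger side pushes followed by closed-finger end pushes.

```bash
cat >> vis.py <<'E'
from scipy.optimize import minimize
PARTS={"jig":[(-198,22,0,22,20),(0,22,-132,0,20)],"rail_long":[(-100,100,-20,20,24)],"rail_short":[(-70,70,-20,20,24)]}
def sil(c,name,p,S=8):
    K,R,t=cam(c);a=p[2];M=np.array([[np.cos(a),-np.sin(a)],[np.sin(a),np.cos(a)]])
    m=np.zeros((384,512),np.uint8)
    for x0,x1,y0,y1,h in PARTS[name]:
        P=np.array([[*(M@[x,y]+p[:2]),z] for x in(x0,x1) for y in(y0,y1) for z in(0,h)])
        q=P@R.T+t;uv=q[:,:2]/q[:,2:]*[K[0,0],K[1,1]]+K[:2,2]
        hull=cv2.convexHull(uv.astype(np.float32))
        cv2.fillConvexPoly(m,np.round(hull*256).astype(np.int32),255,cv2.LINE_AA,8)
    return cv2.GaussianBlur(m,(0,0),1.2).astype(float)/255
def fit(caps,name,p0,occl=None):
    ts=[]
    for c in caps:
        im=c["image"].astype(float);mn=im.min(2)
        roi=cv2.dilate((sil(c,name,p0)>.02).astype(np.uint8),np.ones((9,9)))>0
        ts.append((c,roi,cv2.GaussianBlur(np.clip((mn-50)/110,0,1),(0,0),.6)))
    f=lambda p:sum(((sil(c,name,p)-g)[r]**2).sum()/r.sum() for c,r,g in ts)
    s=np.array([[0,0,0],[6,0,0],[0,6,0],[0,0,.05]])
    r=minimize(f,p0,method="Nelder-Mead",options=dict(initial_simplex=p0+s,xatol=.05,fatol=1e-6))
    return r.x,r.fun
E
python3 - <<'E'
import numpy as np
from vis import *
T,S=[dict(np.load(n+"0.npz")) for n in("top","scene")]
for n,p in dict(jig=(696,137,.197),rail_long=(622,-203,.077),rail_short=(551,-29,-.028)).items():
    for cs in([T],[S],[T,S]):
        x,f=fit(cs,n,np.array(p)); print(n,np.round(x,3),round(f,4))
E
```

```text
jig [7.02599e+02 1.54373e+02 1.99000e-01] 0.0033
jig [6.98713e+02 1.57178e+02 1.96000e-01] 0.0063
jig [7.00541e+02 1.55078e+02 1.98000e-01] 0.0203
rail_long [ 6.23825e+02 -2.03819e+02  7.70000e-02] 0.0075
rail_long [ 6.16858e+02 -2.00429e+02  6.70000e-02] 0.0225
rail_long [ 6.21191e+02 -2.01894e+02  7.60000e-02] 0.0441
rail_short [ 5.51456e+02 -2.84310e+01 -4.40000e-02] 0.0063
rail_short [ 5.43592e+02 -2.46880e+01 -6.00000e-02] 0.0277
rail_short [ 5.49197e+02 -2.72310e+01 -5.20000e-02] 0.0453
```

```bash
cat > rob.py <<'E'
from plant import *
import numpy as np
from scipy.spatial.transform import Rotation as Ro
J=np.array([701.5,155.,.198]);c,s=np.cos(J[2]),np.sin(J[2])
def w(x,y,z): return [float(J[0]+c*x-s*y),float(J[1]+s*x+c*y),float(z)]
def toj(p): d=np.array(p[:2])-J[:2]; return round(c*d[0]+s*d[1],1),round(-s*d[0]+c*d[1],1)
Q=Ro.from_matrix(np.array([[-s,c,0],[c,s,0],[0,0,-1]]).T if False else np.column_stack([[-s,c,0],[c,s,0],[0,0,-1]])).as_quat().tolist()
def go(x,y,z): manip.goto(w(x,y,z),Q)
def line(x,y,z,v=150,th=None):
    r=manip.move_straight(w(x,y,z),max_speed=v,threshold=th)
    p=get_tool_pos();print("at",toj(p),round(p[2],1),"hit",r,"F",np.round(get_wrist_force(),1),"t",round(get_t(),2));return r
E
python3 - <<'E'
from rob import *
for p in [(-170,-215,60),(-170,-215,16),(-170,-35,16),(-280,-20,16),(-150,-20,16),(-147,-400,16),(-147,-80,16),(-280,-60,16),(-70,-110,16),(-210,-60,16)]:
    q=kinematics.solve_ik(w(*p),Q); print(p,None if q is None else np.round(q,2))
go(-170,-218,50); print(get_t())
line(-170,-218,6,v=40,th=3)
E
```

```text
(-170, -215, 60) [-0.15  0.29 -0.24  1.04  0.    1.22]
(-170, -215, 16) [-0.15  0.33 -0.29  0.95  0.    1.22]
(-170, -35, 16) [ 0.16  0.27 -0.38  0.93  0.    1.53]
(-280, -20, 16) [ 0.18  0.07 -0.61  0.88  0.    1.56]
(-150, -20, 16) [ 0.19  0.3  -0.33  0.94  0.    1.56]
(-147, -400, 16) [-0.4   0.51 -0.02  1.04  0.    0.98]
(-147, -80, 16) [ 0.08  0.31 -0.32  0.94  0.    1.46]
(-280, -60, 16) [ 0.09  0.08 -0.61  0.88  0.    1.47]
(-70, -110, 16) [ 0.05  0.45 -0.11  1.01  0.    1.42]
(-210, -60, 16) [ 0.11  0.2  -0.46  0.91  0.    1.48]
2.5583
at (np.float64(-169.8), np.float64(-218.1)) 6.3 hit False F [0.7 0.1 0.4] t 3.81
```

```bash
cat > shot.py <<'E'
import sys,cv2,numpy as np
from rob import *; from vis import *
def shot(tag,L=None,S=None,crop=True):
    c=capture("top");np.savez(tag+".npz",**c)
    im=c["image"][100:280,180:420,::-1];cv2.imwrite(f"pics/{tag}.png",cv2.resize(im,(800,600),interpolation=cv2.INTER_CUBIC))
    for n,g in(("rail_long",L),("rail_short",S)):
        if g is not None:
            a=np.array([*w(g[0],g[1],0)[:2],J[2]+g[2]]);x,f=fit([c],n,a)
            print(n,"jig frame",toj(x),round(x[2]-J[2],3),"res",round(f,4))
E
python3 - <<'E'
from rob import *
line(-170,-80,6,v=90)
line(-170,-30,6,v=35,th=8)
line(-170,-90,6,v=150)
line(-170,-90,70,v=200)
from shot import shot
shot("a1",S=(-183,-20,0))
E
```

```text
at (np.float64(-170.1), np.float64(-80.3)) 5.9 hit False F [-0.7 -0.6 -0.6] t 5.49
at (np.float64(-170.3), np.float64(-53.4)) 5.8 hit True F [ 0.8 -1.8  2.7] t 6.33
at (np.float64(-170.2), np.float64(-90.1)) 5.8 hit False F [-0.5  0.2 -0.7] t 6.72
at (np.float64(-169.6), np.float64(-89.4)) 70.5 hit False F [-0.4 -0.2  0.3] t 7.19
rail_short jig frame (np.float64(-155.8), np.float64(32.3)) -0.206 res 0.1129
```

View pics/a1.png

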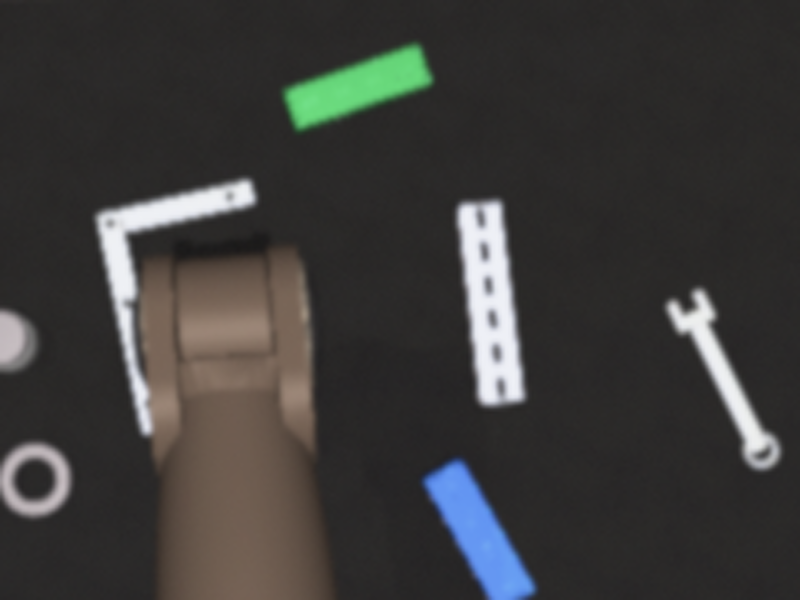

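The arm hides the short rail here. The long rail at (490,300), the decoys and the bystanders have not moved. Contact stopped the tool at y=-53, which fits the rail lying flush on the fence.

Run:
```python
from rob import *
line(-320,-90,70,v=250); grasp(20)
line(-320,-22,70,v=200)
c=capture("scene");np.savez("s1.npz",**c)
from vis import *
x,f=fit([c],"rail_short",np.array([*w(-183,-20,0)[:2],J[2]])); print("short scene",toj(x),x[2]-J[2],f)
im=c["image"][120:280,130:370,::-1];cv2.imwrite("pics/s1.png",cv2.resize(im,(780,520),interpolation=cv2.INTER_CUBIC))
from shot import shot
shot("a2",S=(-183,-20,0))
print(get_tool_pos(),get_width(),get_t())
```

```text
at (np.float64(-318.8), np.float64(-90.1)) 70.1 hit False F [ 0.3 -0.4  0.8] t 7.99
at (np.float64(-320.0), np.float64(-21.8)) 70.1 hit False F [ 0.7 -0.3  0.3] t 9.25
short scene (np.float64(-184.3), np.float64(-10.2)) 0.16243251703769773 0.06115246433155803
rail_short jig frame (np.float64(-184.2), np.float64(-14.2)) 0.15 res 0.1072
[392.21884872  70.01176266  70.02528046] -0.003562174767963319 9.35
```

View pics/s1.png

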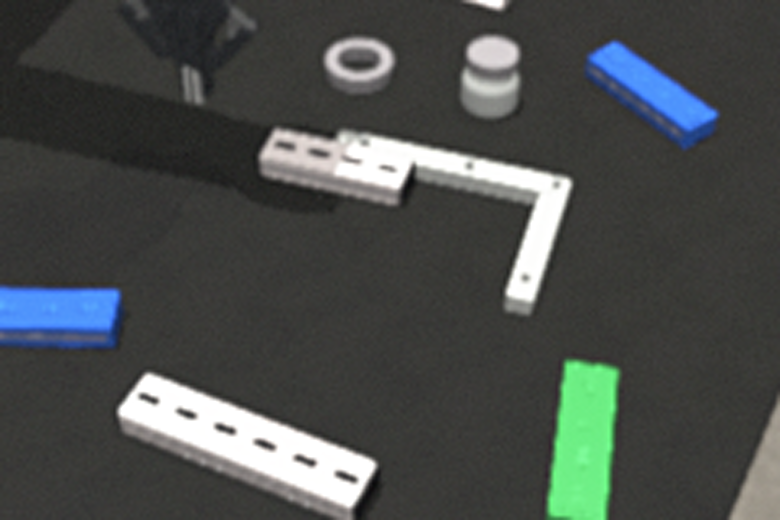

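The scene crop shows the short rail flush along the fence from (270,150) to (410,185), with its near half past the fence's near end. Now I push its end to the stop.

Run:
```python
from rob import *
line(-300,-21,19,v=120,th=5)
line(-185,-21,19,v=80,th=15)
line(-130,-21,19,v=35,th=10)
line(-200,-21,19,v=150)
line(-250,-60,70,v=200)
c=capture("scene");np.savez("s2.npz",**c)
import cv2
im=c["image"][120:280,130:370,::-1];cv2.imwrite("pics/s2.png",cv2.resize(im,(780,520),interpolation=cv2.INTER_CUBIC))
from shot import shot
shot("a3",S=(-70,-20,0))
```

```text
at (np.float64(-300.2), np.float64(-21.3)) 19.1 hit False F [ 0.1 -0.3 -0.6] t 9.96
at (np.float64(-185.2), np.float64(-21.0)) 19.1 hit False F [ 0.6  0.2 -0.2] t 11.55
at (np.float64(-154.1), np.float64(-21.0)) 18.1 hit True F [-1.1  0.1 -0.6] t 12.51
at (np.float64(-199.1), np.float64(-21.0)) 19.4 hit False F [-0.8  0.4 -0. ] t 12.96
at (np.float64(-248.9), np.float64(-60.1)) 70.1 hit False F [ 0.   0.2 -0.2] t 13.52
rail_short jig frame (np.float64(-57.5), np.float64(-9.7)) -0.117 res 0.2183
```

View pics/s2.png

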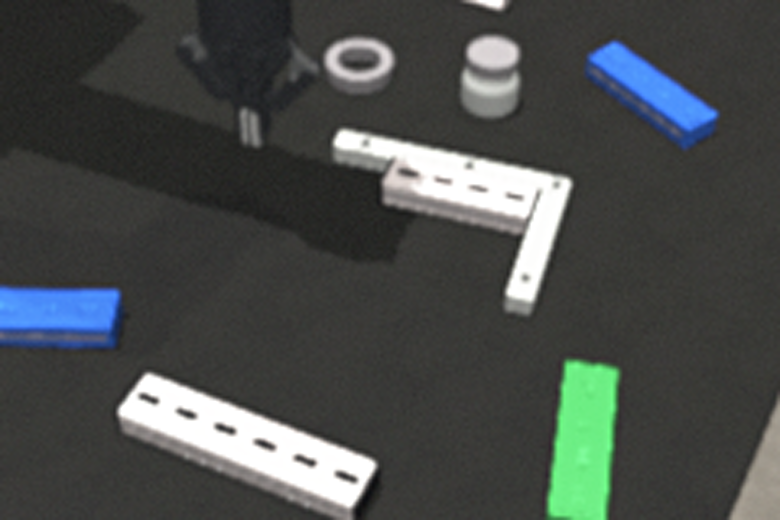

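The short rail sits in the corner, from (385,185) to (530,215), against both faces. Next is the side push of the long rail.

Run:
```python
from rob import *
go(-135,-402,60); ungrasp()
line(-135,-402,6,v=100,th=5)
line(-135,-120,6,v=100,th=20)
line(-135,-80,6,v=35,th=6)
line(-135,-130,6,v=150)
line(-200,-130,60,v=200)
grasp(20)
line(-310,-100,60,v=250)
c=capture("scene");np.savez("s3.npz",**c)
import cv2
im=c["image"][120:280,130:370,::-1];cv2.imwrite("pics/s3.png",cv2.resize(im,(780,520),interpolation=cv2.INTER_CUBIC))
from shot import shot
shot("a4",L=(-147,-60,0),S=(-70,-20,0))
```

```text
at (np.float64(-134.8), np.float64(-402.2)) 6.3 hit False F [-0.2  0.1  0.5] t 16.44
at (np.float64(-135.0), np.float64(-120.1)) 6.0 hit False F [ 0.3  0.1 -0.4] t 19.41
at (np.float64(-135.1), np.float64(-93.4)) 5.8 hit True F [ 0.4 -2.   1.5] t 20.18
at (np.float64(-135.2), np.float64(-130.0)) 5.8 hit False F [ 0.7 -0.  -0.9] t 20.57
at (np.float64(-199.4), np.float64(-129.6)) 60.1 hit False F [ 0.   0.1 -0. ] t 21.15
at (np.float64(-309.4), np.float64(-100.1)) 60.6 hit False F [ 0.1 -0.3  0.4] t 22.52
rail_long jig frame (np.float64(-145.9), np.float64(-57.5)) 0.065 res 0.1081
rail_short jig frame (np.float64(-58.1), np.float64(-9.7)) -0.064 res 0.3825
```

View pics/s3.png

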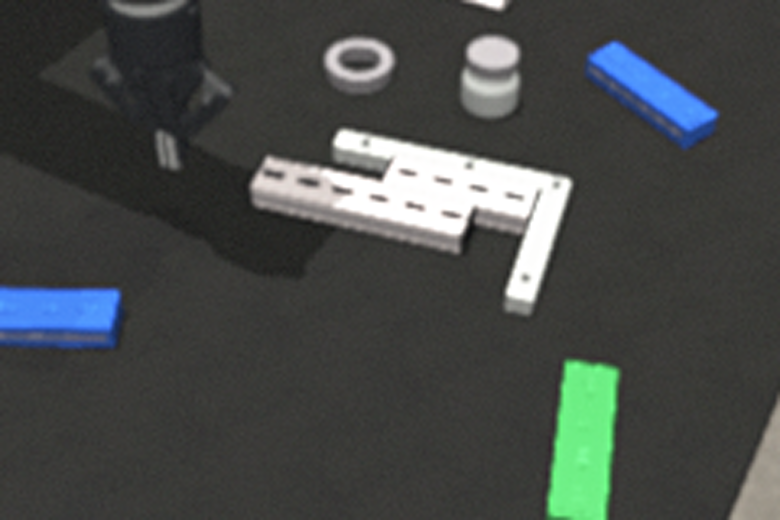

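The long rail, from (255,185) to (465,235), now lies along the short one, about 48 mm short of the stop. Next come its end push and a final squeeze from the side.

Run:
```python
from rob import *
line(-290,-61,40,v=150)
line(-290,-61,19,v=100,th=5)
line(-232,-61,19,v=80,th=15)
line(-195,-61,19,v=35,th=10)
line(-240,-61,19,v=150)
line(-240,-130,60,v=200); ungrasp()
line(-78,-130,60,v=200)
line(-78,-130,6,v=120,th=5)
line(-78,-80,6,v=35,th=10)
line(-78,-130,6,v=150)
line(-78,-130,60,v=200)
go(-200,-420,150)
c=capture("scene");np.savez("s4.npz",**c)
from shot import shot
shot("a5",L=(-100,-60,0),S=(-70,-20,0)); print(get_t())
```

```text
at (np.float64(-289.9), np.float64(-61.0)) 39.7 hit False F [0.6 0.8 0.8] t 23.1
at (np.float64(-290.5), np.float64(-61.4)) 19.0 hit False F [-0.3 -0.5 -0.5] t 23.46
at (np.float64(-232.0), np.float64(-61.0)) 18.8 hit False F [-1.  -0.6  0.2] t 24.33
at (np.float64(-214.1), np.float64(-61.0)) 18.2 hit True F [0.  0.4 0.1] t 24.98
at (np.float64(-239.7), np.float64(-61.0)) 19.1 hit False F [ 0.3 -0.2  0.2] t 25.29
at (np.float64(-239.7), np.float64(-129.9)) 59.7 hit False F [ 0.2  1.1 -0.4] t 25.84
at (np.float64(-78.8), np.float64(-129.9)) 59.7 hit False F [ 0.4 -0.2 -0. ] t 27.58
at (np.float64(-78.1), np.float64(-130.1)) 6.5 hit False F [ 0.6 -0.1  0.2] t 28.18
at (np.float64(-78.2), np.float64(-93.5)) 5.7 hit True F [ 0.7 -2.2  1.3] t 29.19
at (np.float64(-78.2), np.float64(-130.4)) 5.8 hit False F [0.3 0.4 0.6] t 29.58
at (np.float64(-77.3), np.float64(-129.4)) 61.0 hit False F [-0.5  0.4 -0.4] t 30.0
rail_long jig frame (np.float64(-84.9), np.float64(-55.2)) 0.066 res 0.1779
rail_short jig frame (np.float64(-57.6), np.float64(-14.2)) -0.113 res 0.443
31.3417
```

View pics/a5.png

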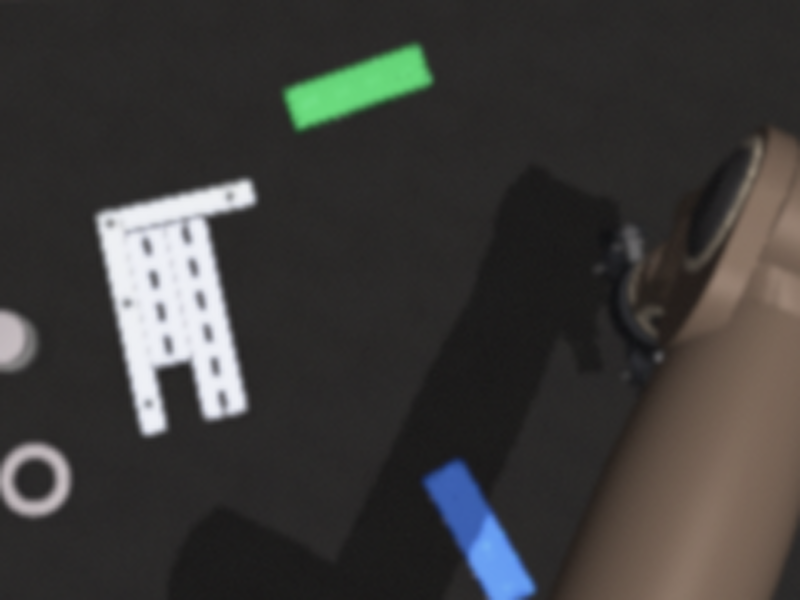

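The top view shows both rails nested side by side in the corner: the short one from (145,230) to (170,365), the long one from (190,222) to (225,415). The jar, tape and decoys have not moved. I'll check the contact seams in an enlarged scene crop.

Run:
```python
import numpy as np,cv2
c=np.load("s4.npz");im=c["image"][155:230,215:315,::-1]
cv2.imwrite("pics/s4.png",cv2.resize(im,(800,600),interpolation=cv2.INTER_CUBIC))
```

```text
(no output)
```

View pics/s4.png

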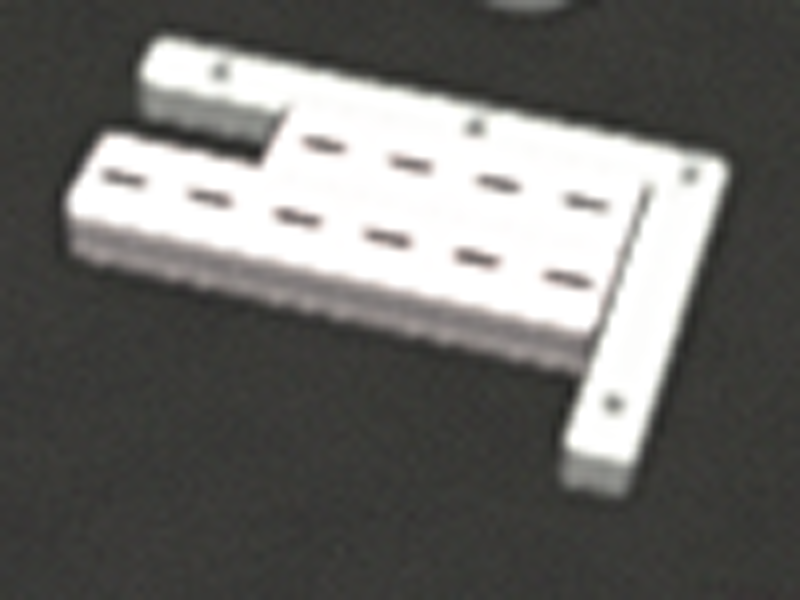

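The crop shows no gap between fence, short rail and long rail. The thin uniform dark line at the stop, from (645,190) to (605,300), is the black end caps standing above the lower stop. Both end pushes stopped at the same offset from the rail ends, 14.1 mm, so both ends are against the stop.

```bash
python3 -c "
from plant import *
print(sign_off(),get_t())"
```

```text
the job is handed in; nothing more can be done
the job is handed in; nothing more can be done
```

I pushed both rails into the corner and handed the job in at about 31 s: the short rail is flush along the fence, the long rail flush along the short one, and both ends are against the end stop, with the tape, wrench, jar and bracket not touched.

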